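Lay out the hexagonal lamp rings by size

ROBOT

A 6-joint arm with a two-finger parallel gripper is mounted at the origin on the work surface. World frame = base frame: x ahead of the robot, y to its left, z up, the work surface at z = 0. Lengths are in mm, angles in rad, forces in N, time in s.
With the tool pointing down it reaches from about 350 to 875 mm from the base axis. Payload 4.2 kg.
Tool frame: the origin (TCP) lies between the finger pads; the fingertips stand 14 mm ahead of it and the grasp point (between the pads) lies 5 mm behind it; z points along the fingers, y is the line along which they close (so a half turn about z gives the same grasp; the last joint's range is limited). The gripper opens to 85 mm and grips with 20 to 120 N. Pads are 22 mm wide; open, the fingers measure 114 mm over their backs; the gripper's body (76 mm by 85 mm) begins 54 mm behind the grasp point. The pads swing forward as they close: fully open they stand 13 mm farther back than shut.
Start: joints at [-1.08, 0.385, 0.008, 0, -1.194, -0.259], TCP at [143.599, -608.259, 245.312] pointing down, gripper open.
Joint ranges: [-3.14, 3.14], [-1.21, 2.06], [-1.07, 1.41], [-3.16, 2.05], [-2.99, -0.16], [-3.1, 3.1]. Speed limits (rad/s): [2.79, 2.79, 3.14, 3.14, 3.14, 3.14].

INTERFACE

Orientations are given as a unit quaternion [x, y, z, w].
In Python, from bench import * gives the robot as it stands.
- The arm moves only by the tool carry_out, never from a script. Its argument "motion" is a list of rows, each a list of 7 numbers: the turn, a rotation vector about the tool's x, y, z in rad, then the shift along the tool's x, y, z in mm, then the opening, from -1 (shut) to 1 (fully open), so that 0 is half open. A call has 1 to 5 rows; each row is the pose to reach, as a shift and turn from the pose commanded when the call began, along the tool's axes at that moment; what a row does not reach only later rows make up. A row lasts 1/8 s, in which the tool goes at most 62.5 mm and 10.7 degrees, less where a joint would pass 70% of its speed; a pose out of reach is approached as far as the arm can. A call with a gripper value outside its range is refused whole. The fingers move at their own pace and stop on an object; the grip force is fixed at half the most. Time passes only in rows, so rows that repeat a pose let the fingers close. It gives the time, the measured TCP pose, the force, the opening and the grip force at its end, in the units of the state.
- read_state(): the state, without advancing time (a new reading comes with each control period).
- get_image(name): name is "scene" or "top" or "wrist"; returns a dict with "color" (384x512x3 uint8, blue, green, red), "mtx" (3x3 intrinsics, pixels), "position" and "orientation" of the camera in the world. Camera axes: x right, y down, z forward; pixel columns grow to the right and rows downward; lengths in mm; the calibration is good to about 2 mm. The wrist camera is an equidistant fisheye: a pixel r from the principal point sees the ray r / f radians off the axis. A picture is of the moment at which its call begins. There is no depth.
- job_done(): hands the job in; it is judged then, once.
The state is a dict: "clock": time; "joints": joint angles; "joint_vel": joint speeds; "joint_efforts": joint torques, N m; "position": TCP position; "ee_rot": TCP orientation; "contact_force": force on the tool from outside, world axes, zero at the start; "wrist_torque": the same for the moment, N m; "gripper_width": finger opening in mm; "grasp_force": force on a finger pad.
Only numpy, scipy, OpenCV 4.12 (cv2) and the standard library are available. Lean on these libraries where they do the work, as an engineer would, in place of code of your own. Each camera call takes 0.05 s, during which the arm holds its last target. There are 200 camera calls.

TASK

Lay the four hexagonal walnut rings out on the plywood layout board in order of size, one flat on each pencil cross and centred on it, with the smallest ring on the cross next to the stop block and the largest at the other end. Do not knock over the glass bottle that stands among them.

Things in the scene. Friction and masses are not known exactly. Their poses are not given: they have to be found in the camera images.
- ring_34: Loose flat hexagonal ring of dark walnut, the smallest of four: 34 mm across flats, 39 mm across corners, 18 mm thick, hexagonal through-hole 14 mm across flats (walls 10 mm). Lies flat on the bench. Origin: centre of its underside; z up; its x axis is square to one pair of outer flats (the other two pairs are at 60 and 120 degrees from it).
- ring_44: Loose flat hexagonal ring of dark walnut, the second smallest of four: 44 mm across flats, 51 mm across corners, 18 mm thick, hexagonal through-hole 24 mm across flats (walls 10 mm). Lies flat on the bench. Origin: centre of its underside; z up; its x axis is square to one pair of outer flats (the other two pairs are at 60 and 120 degrees from it).
- ring_54: Loose flat hexagonal ring of dark walnut, the second largest of four: 54 mm across flats, 62 mm across corners, 18 mm thick, hexagonal through-hole 34 mm across flats (walls 10 mm). Lies flat on the bench. Origin: centre of its underside; z up; its x axis is square to one pair of outer flats (the other two pairs are at 60 and 120 degrees from it).
- ring_64: Loose flat hexagonal ring of dark walnut, the largest of four: 64 mm across flats, 74 mm across corners, 18 mm thick, hexagonal through-hole 44 mm across flats (walls 10 mm). Lies flat on the bench. Origin: centre of its underside; z up; its x axis is square to one pair of outer flats (the other two pairs are at 60 and 120 degrees from it).
- mark_a: Black pencil cross (strokes 44 x 3 mm) on the layout board, number 1 of four from the robot's left (+y); straight row on the board's centre line, 80 mm apart. Origin: centre of the cross on the board's top, 12 mm above the bench; y axis along the row, x across the board. Board: fixed pale plywood, 110 (x) by 400 (y) by 12 mm.
- mark_b: Black pencil cross (strokes 44 x 3 mm) on the layout board, number 2 of four from the robot's left (+y); straight row on the board's centre line, 80 mm apart. Origin: centre of the cross on the board's top, 12 mm above the bench; y axis along the row, x across the board. Board: fixed pale plywood, 110 (x) by 400 (y) by 12 mm.
- mark_c: Black pencil cross (strokes 44 x 3 mm) on the layout board, number 3 of four from the robot's left (+y); straight row on the board's centre line, 80 mm apart. Origin: centre of the cross on the board's top, 12 mm above the bench; y axis along the row, x across the board. Board: fixed pale plywood, 110 (x) by 400 (y) by 12 mm.
- mark_d: Black pencil cross (strokes 44 x 3 mm) on the layout board, number 4 of four from the robot's left (+y); straight row on the board's centre line, 80 mm apart. Origin: centre of the cross on the board's top, 12 mm above the bench; y axis along the row, x across the board. Board: fixed pale plywood, 110 (x) by 400 (y) by 12 mm.
- stop: Wooden stop block, fixed on the board at one end of the row (left or right, differs from start to start): 90 mm across the board, 20 mm along the row, 25 mm high above the board. Origin: centre of its underside, on the line of the crosses, 62 mm beyond the nearest cross.
- flask: Small closed glass bottle with brass cap standing among the rings, 48 mm diameter, 130 mm high, loose; not to be knocked over. Origin: centre of its underside, z up.
Not all that is in view belongs to the job. What is shaped like the ring_34 but pink is not meant. Leave any green look-alike of the ring_64 alone.

How it is judged (in metres and radians):
At the end, for the whole second after the job is handed in: Counted from the stop block the rings lie in the order 34, 44, 54, 64 mm, each centre within 12 mm of its cross, flat on the board (underside within 4 mm of its top, tilt under 0.1 rad) and at rest (under 0.02 m/s, 0.2 rad/s); the glass bottle stands (tilt under 0.3 rad) (((horizontal distance between stop and mark_a below 0.1 m and horizontal distance between ring_34 and mark_a below 0.012 m and horizontal distance between ring_44 and mark_b below 0.012 m and horizontal distance between ring_54 and mark_c below 0.012 m and horizontal distance between ring_64 and mark_d below 0.012 m) or (horizontal distance between stop and mark_d below 0.1 m and horizontal distance between ring_34 and mark_d below 0.012 m and horizontal distance between ring_44 and mark_c below 0.012 m and horizontal distance between ring_54 and mark_b below 0.012 m and horizontal distance between ring_64 and mark_a below 0.012 m)) and z of ring_34 in the frame of mark_a between -0.004 and 0.004 m and angle between each of ring_34, ring_44, ring_54, ring_64's own z axis and vertical below 0.1 rad and linear speed of each of ring_34, ring_44, ring_54, ring_64 below 0.02 m/s and angular speed of each of ring_34, ring_44, ring_54, ring_64 below 0.2 rad/s and z of ring_44 in the frame of mark_a between -0.004 and 0.004 m and z of ring_54 in the frame of mark_a between -0.004 and 0.004 m and z of ring_64 in the frame of mark_a between -0.004 and 0.004 m and angle between flask's own z axis and vertical below 0.3 rad); the robot touches nothing.
It fails at once if the glass bottle is knocked over (angle between flask's own z axis and vertical above 0.6 rad).
It also fails if it takes over 96 s, if anything falls off the work surface, if the arm or the gripper's body presses on something with over 40 N, if the wrist force passes 120 N, or if a joint passes its speed limit or range.

## Working session

There is one attempt and no reset: what is moved stays moved. The work goes in short steps, Python scripts to look and compute and a tool call to move; the robot and the scene stay as the last step left them, time stands still between calls to the robot, and variables do not carry over. Pictures are saved under pics/ and viewed, at most 14 in all, crops included, and the job is handed in when it is done.

Besides the shell and the picture viewer there is one more tool, called after "Request:" as name(argument=value, ...), one argument or row to a line, values as JSON. carry_out: Moves the arm, as the interface text tells. Its arguments: {"type":"object","properties":{"motion":{"type":"array"}},"required":["motion"]}

```bash
mkdir -p pics; cat > h.py <<'E'
from bench import *
import numpy as np, cv2
from scipy.spatial.transform import Rotation as R
def grab(n,f):
    im=get_image(n); cv2.imwrite(f'pics/{f}.png',im['color']); np.save(f'pics/{f}.npy',im,allow_pickle=True); return im
def load(f): return np.load(f'pics/{f}.npy',allow_pickle=True).item()
def px2w(im,uv,z):
    K=np.array(im['mtx']);d=np.array([(uv[0]-K[0,2])/K[0,0],(uv[1]-K[1,2])/K[1,1],1])
    d=R.from_quat(im['orientation']).apply(d);p=np.array(im['position']);return p+d*(z-p[2])/d[2]
E
python3 - <<'E'
from h import *
a=grab('top','top0');b=grab('scene','sc0')
print(a['mtx'],a['position'],a['orientation'],b['position']);s=read_state();print(s)
cv2.imwrite('pics/top0b.png',cv2.resize(a['color'],(800,600)))
E
```

```text
[[425.46502345   0.         258.89322626]
 [  0.         425.46502345 187.09592691]
 [  0.           0.           1.        ]] [ 433.47952142   43.10711946 1265.9277524 ] [ 0.71479162 -0.69886324  0.02400096 -0.00933066] [ 991.70726458 -313.216606    683.58450602]
{'clock': 0.1, 'joints': array([-1.08042282e+00,  3.85473628e-01,  6.79083225e-03, -4.31543461e-04,
       -1.19400311e+00, -2.58611233e-01]), 'joint_vel': array([-0.00081705, -0.00310771,  0.00210608,  0.0020762 ,  0.00145196,
        0.00096762]), 'joint_efforts': array([-3.85147960e-04, -3.93318343e+01,  1.88930690e+01,  4.19791684e+00,
       -2.57619584e-03,  3.83301327e-06]), 'position': array([ 143.47400883, -607.81284566,  244.34619291]), 'ee_rot': array([-1.15542858e-01,  9.93302026e-01,  9.52673653e-04, -1.58943902e-04]), 'contact_force': array([-0.97300899,  0.09070456, -0.12936895]), 'wrist_torque': array([ 0.00589744,  0.03518142, -0.03377335]), 'grasp_force': 0.0, 'gripper_width': 85.30901137727379}
```

View pics/top0b.png

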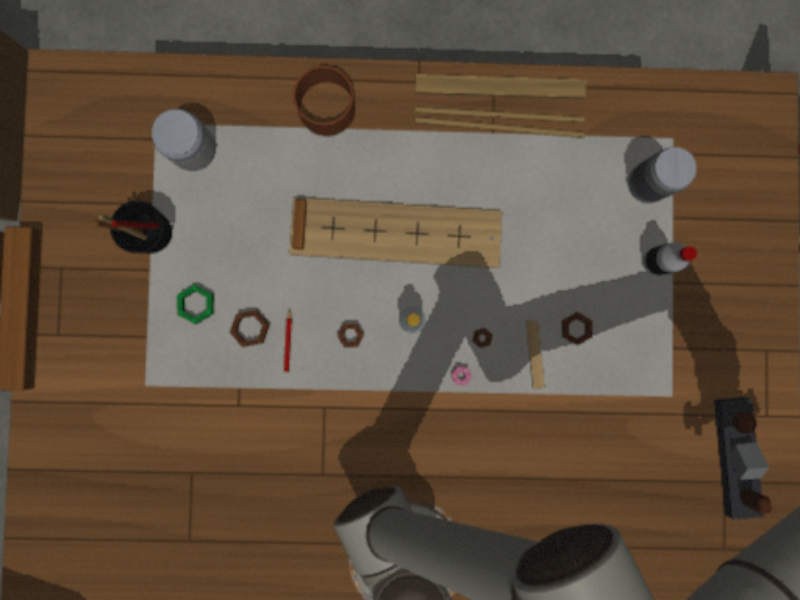

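View pics/sc0.png

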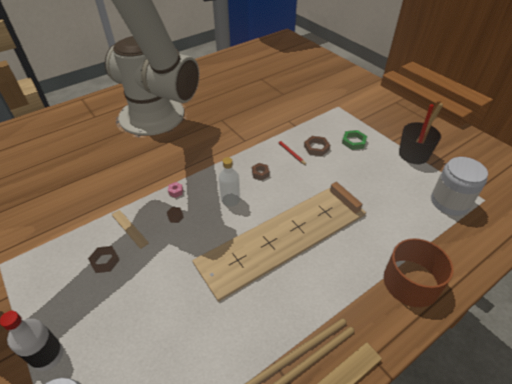

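The top view (800 px scale) shows the stop at the left, (299,223), so the smallest ring goes on the left cross. The crosses are at (333,228), (375,231), (417,234) and (459,237). Ring candidates:
- Walnut rings: (250,327) is the 64, (577,328) the 54, (350,334) the 44 and (482,338) the 34.
- Look-alikes to leave: green at (196,303) and pink at (461,375).
- The bottle's cap is at (413,321).

Next I measure these and check the choice in one crop.

```bash
cat > m.py <<'E'
from h import *
def rings(a,guess):
    out={};g=a['color'].astype(float)
    for n,(u,v,r) in guess.items():
        u0,v0=int(u-r),int(v-r);c=a['color'][v0:v0+2*r,u0:u0+2*r];S=8
        cc=cv2.resize(c,None,fx=S,fy=S,interpolation=cv2.INTER_CUBIC)
        gr=cv2.cvtColor(cc,cv2.COLOR_BGR2GRAY)
        t,m=cv2.threshold(gr,0,255,cv2.THRESH_BINARY_INV+cv2.THRESH_OTSU)
        cs,_=cv2.findContours(m,cv2.RETR_EXTERNAL,cv2.CHAIN_APPROX_NONE)
        # the contour holding the crop's centre
        k=max(cs,key=lambda k:cv2.contourArea(cv2.convexHull(k)) if cv2.pointPolygonTest(cv2.convexHull(k),(r*S,r*S),False)>0 else 0)
        hull=cv2.convexHull(k)[:,0,:]
        P=np.array([px2w(a,((x+.5)/S-.5+u0,(y+.5)/S-.5+v0),18)[:2] for x,y in hull])
        f=np.zeros((2,2));H=P.astype(np.float32);M=cv2.moments(H.reshape(-1,1,2));ctr=np.array([M['m10'],M['m01']])/M['m00']
        th=np.radians(np.arange(0,180,1));w=np.array([np.ptp(H@[np.cos(t),np.sin(t)]) for t in th])
        w3=w.reshape(3,60).mean(0);b=np.argmin(w3)
        out[n]=(ctr,b);print(n,ctr.round(1),'flat normals at',b,'AF %.1f AC %.1f'%(w3.min(),w3.max()),'otsu',t)
    return out
E
python3 - <<'E'
from m import *
a=load('top0');k=.64
rings(a,{64:(250*k,327*k,16),44:(350*k,334*k,13),34:(482*k,338*k,9),54:(577*k,328*k,15)})
for p in [(333,228),(375,231),(417,234),(459,237)]: print(px2w(a,(p[0]*k,p[1]*k),12).round(1))
print('stop',px2w(a,(299*k,223*k),37).round(1),'flask',px2w(a,(413*k,321*k),130).round(1))
b=a['color'][170:260,110:400];cv2.imwrite('pics/c1.png',cv2.resize(b,(800,248),interpolation=cv2.INTER_CUBIC))
# cross centres
g=cv2.cvtColor(a['color'],cv2.COLOR_BGR2GRAY)
for p in [(333,228),(375,231),(417,234),(459,237)]:
    u,v=int(p[0]*k),int(p[1]*k);c=g[v-11:v+12,u-11:u+12].astype(float)
    w=np.clip(np.median(c)-12-c,0,None);y,x=np.mgrid[v-11:v+12,u-11:u+12]
    print(px2w(a,((w*x).sum()/w.sum(),(w*y).sum()/w.sum()),12).round(1))
E
```

```text
64 [422.2 306. ] flat normals at 12 AF 69.4 AC 76.6 otsu 95.0
44 [414.  118.3] flat normals at 2 AF 49.1 AC 53.3 otsu 98.0
34 [ 411.8 -128.8] flat normals at 20 AF 35.9 AC 38.7 otsu 58.0
54 [ 442.6 -303.7] flat normals at 31 AF 100.3 AC 105.5 otsu 98.0
[611.7 155.8  12. ]
[608.   76.2  12. ]
[604.3  -3.5  12. ]
[600.5 -83.4  12. ]
stop [615.9 216.7  37. ] flask [438.7   4.6 130. ]
[614.3 157.2  12. ]
[611.3  77.5  12. ]
[608.2  -2.6  12. ]
[593.2 -89.   12. ]
```

View pics/c1.png

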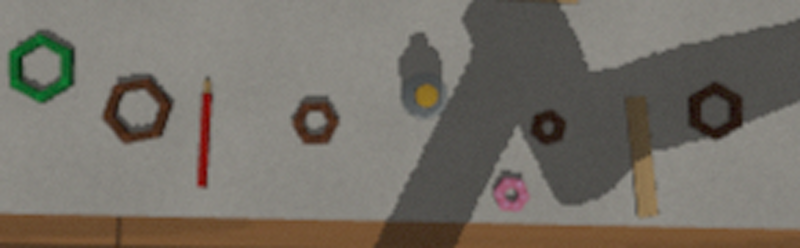

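The crop shows the four walnut rings at (138,108), (316,120), (547,127) and (715,110), clearly distinct from the green (42,67) and pink (511,191) ones. Each can be gripped with the tool y axis at 150–200°, across the board. I refit the 54 and set out.

```bash
cat >> h.py <<'E'
def to(x,y,z,phi):
    "turn+shift from the measured pose to a tool-down pose with tool y at world angle phi (deg)"
    s=read_state();q=R.from_quat(s['ee_rot']);f=np.radians(phi)
    ty=np.array([np.cos(f),np.sin(f),0]);tz=np.array([0,0,-1.]);T=R.from_matrix(np.c_[np.cross(ty,tz),ty,tz])
    cy=q.as_matrix()[:,1]
    print('turn',(q.inv()*T).as_rotvec().round(3),'shift',q.inv().apply(np.array([x,y,z])-s['position']).round(1),'now',s['position'].round(1),'phi %.1f'%np.degrees(np.arctan2(cy[1],cy[0])),'w %.1f'%s['gripper_width'],'F',s['contact_force'].round(1),'t',round(s['clock'],2))
E
sed -i 's/^def rings(a,guess):/def rings(a,guess,T=None):/; s/^        cs,_=/        if T: m=((gr<T)*255).astype(np.uint8)\n        cs,_=/' m.py
python3 - <<'E'
from m import *
a=load('top0');k=.64
for T in (45,55,65): rings(a,{54:(577*k,328*k,15),34:(482*k,338*k,10)},T)
to(440,-304,150,151)
E
```

```text
54 [ 433.3 -307.4] flat normals at 31 AF 54.9 AC 60.5 otsu 98.0
34 [ 411.8 -128.8] flat normals at 19 AF 33.2 AC 36.1 otsu 60.0
54 [ 433.5 -307.3] flat normals at 31 AF 56.5 AC 62.1 otsu 98.0
34 [ 411.7 -128.8] flat normals at 19 AF 35.1 AC 37.9 otsu 60.0
54 [ 433.7 -307.2] flat normals at 31 AF 58.5 AC 63.8 otsu 98.0
34 [ 411.8 -128.8] flat normals at 20 AF 37.3 AC 40.0 otsu 60.0
turn [ 0.002  0.001 -0.833] shift [-358.4  227.5   94.8] now [ 143.5 -607.8  244.3] phi 103.3 w 85.3 F [-1.   0.1 -0.1] t 0.1
```

Request:
carry_out(
  motion=[
    [0, 0, -0.17, -50, 32, 10, 1],
    [0, 0, -0.34, -100, 65, 20, 1],
    [0, 0, -0.51, -150, 97, 40, 1],
    [0, 0, -0.67, -200, 130, 60, 1],
    [0, 0, -0.833, -250, 162, 80, 1],
  ],
)

```text
clock: 0.72
position: [350.0, -392.2, 164.9]
ee_rot: [-0.51, 0.86, 0.0, 0.0]
contact_force: [0.6, -0.4, -0.6]
gripper_width: 85.5
grasp_force: 0.0
```

```bash
python3 -c "
from h import *
to(433.5,-307.3,120,151)"
```

```text
turn [0.    0.    0.005] shift [-114.6  -32.5   44.9] now [ 350.  -392.2  164.9] phi 151.3 w 85.5 F [ 0.6 -0.4 -0.6] t 0.72
```

Request:
carry_out(
  motion=[
    [0, 0, 0, -57, -16, 20, 1],
    [0, 0, 0, -114, -32, 45, 1],
    [0, 0, 0, -114, -32, 45, 1],
  ],
)

```text
clock: 1.1
position: [433.4, -306.7, 118.5]
ee_rot: [-0.51, 0.86, 0.002, -0.001]
contact_force: [-0.4, -0.3, 1.2]
gripper_width: 85.6
grasp_force: 0.0
```

```bash
python3 -c "
from h import *
a=grab('wrist','w0');print(a['mtx'],a['position'],a['orientation']);to(433.5,-307.3,120,151)"
```

```text
[[297.31863964   0.         261.00728463]
 [  0.         297.31863964 194.73384291]
 [  0.           0.           1.        ]] [ 400.51694639 -367.54407262  246.90652591] [0.24568232 0.95911618 0.13667722 0.0324913 ]
turn [ 0.003 -0.     0.004] shift [-0.8 -0.3 -0.7] now [ 432.9 -307.9  119.3] phi 151.2 w 85.2 F [-0.  -0.3 -0.1] t 1.15
```

View pics/w0.png

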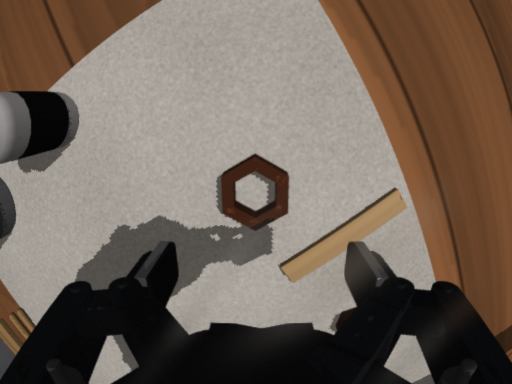

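The wrist view shows the 54 ring at (254,190), with its flats square to the fingers. I measure it there.

```bash
cat >> h.py <<'E'
def ray(im,uv,z):
    K=np.array(im['mtx']);u=(np.array(uv,float)-K[:2,2])/K[0,0];r=np.hypot(*u)+1e-9
    d=R.from_quat(im['orientation']).apply([*(u*np.sin(r)/r),np.cos(r)]);p=np.array(im['position']);return (p+d*(z-p[2])/d[2])[:2]
def wproj(im,P):
    c=R.from_quat(im['orientation']).inv().apply(np.array(P,float)-im['position']);r=np.arctan2(np.hypot(c[0],c[1]),c[2])
    K=np.array(im['mtx']);return K[:2,2]+K[0,0]*r*c[:2]/np.hypot(c[0],c[1])
def wring(im,xy,z=18):
    "walnut ring seen by the wrist camera near xy: centre of its top, flats"
    c=im['color'].astype(float);m=((c[...,2]>1.5*c[...,0]+5)&(c[...,2]<130)&(c[...,1]<c[...,2]*.75)).astype(np.uint8)
    m=cv2.morphologyEx(m,cv2.MORPH_OPEN,np.ones((2,2)));p=wproj(im,[*xy,z])
    cs,_=cv2.findContours(m,cv2.RETR_EXTERNAL,cv2.CHAIN_APPROX_NONE)
    k=min((k for k in cs if cv2.contourArea(k)>200),key=lambda k:np.hypot(*(cv2.minEnclosingCircle(k)[0]-p)))
    P=np.array([ray(im,q,z) for q in cv2.convexHull(k)[:,0]],np.float32);M=cv2.moments(P.reshape(-1,1,2))
    w=np.array([np.ptp(P@[np.cos(t),np.sin(t)]) for t in np.radians(np.arange(180))]).reshape(3,60).mean(0)
    print('ring',round(M['m10']/M['m00'],1),round(M['m01']/M['m00'],1),'flats',np.argmin(w),'AF %.1f AC %.1f'%(w.min(),w.max()),'px',cv2.minEnclosingCircle(k)[0])
E
python3 -c "
from h import *
a=load('w0');wring(a,(433,-307));print(ray(a,(254,190),18))"
```

```text
ring 435.1 -311.6 flats 32 AF 54.3 AC 60.3 px (255.5, 193.1842041015625)
[ 434.38764485 -315.00959711]
```

Request:
carry_out(
  motion=[
    [0, 0, 0, 1, -2.4, 50, 0.9],
    [0, 0, 0, 1, -2.4, 90, 0.9],
    [0, 0, 0, 1, -2.4, 102, 0.9],
    [0, 0, 0, 1, -2.4, 102, 0.9],
    [0, 0, 0, 1, -2.4, 102, -1],
  ],
)

```text
clock: 1.78
position: [435.0, -312.4, 20.3]
ee_rot: [-0.508, 0.862, -0.001, 0.001]
contact_force: [0.2, 0.8, 0.4]
gripper_width: 65.2
grasp_force: 0.0
```

Request:
carry_out(
  motion=[
    [0, 0, 0, 0, 0, 0, -1],
    [0, 0, 0, 0, 0, 0, -1],
    [0, 0, 0, 0, 0, 0, -1],
    [0, 0, 0, 0, 0, 0, -1],
  ],
)

```text
clock: 2.28
position: [435.3, -312.3, 20.8]
ee_rot: [-0.508, 0.861, -0.002, 0.001]
contact_force: [-0.8, -0.2, 5.9]
gripper_width: 52.2
grasp_force: 63.1
```

Request:
carry_out(
  motion=[
    [0, 0, 0, 0, 0, -40, -1],
    [0, 0, 0, 0, 0, -80, -1],
    [0, 0, 0, -60, 0, -85, -1],
    [0, 0, 0, -120, 0, -85, -1],
    [0, 0, 0, -180, 0, -85, -1],
  ],
)

```text
clock: 2.9
position: [522.2, -152.7, 105.2]
ee_rot: [-0.507, 0.862, -0.001, 0.001]
contact_force: [0.6, -0.9, -0.5]
gripper_width: 52.1
grasp_force: 62.9
```

Request:
carry_out(
  motion=[
    [0, 0, 0, -60, 0, 0, -1],
    [0, 0, 0, -120, 0, 0, -1],
    [0, 0, 0, -120, 0, 0, -1],
  ],
)

```text
clock: 3.28
position: [581.8, -45.6, 104.7]
ee_rot: [-0.51, 0.86, -0.001, 0.002]
contact_force: [-0.4, -0.2, -0.1]
gripper_width: 52.0
grasp_force: 62.9
```

```bash
python3 -c "
from h import *
a=grab('wrist','w1');to(608,-2.6,100,151)
for p in [(614.3,157.2),(611.3,77.5),(608.2,-2.6),(605.2,-82.5)]: print(wproj(a,[*p,12]).round(1))"
```

```text
turn [-0.001  0.001  0.003] shift [-52.5  -2.8   4.4] now [580.2 -47.2 104.3] phi 151.2 w 52.4 F [-1.2 -0.6 -1.4] t 3.33
[323.2 367.2]
[295.6 322.1]
[257.9 258. ]
[211.1 174.4]
```

View pics/w1.png

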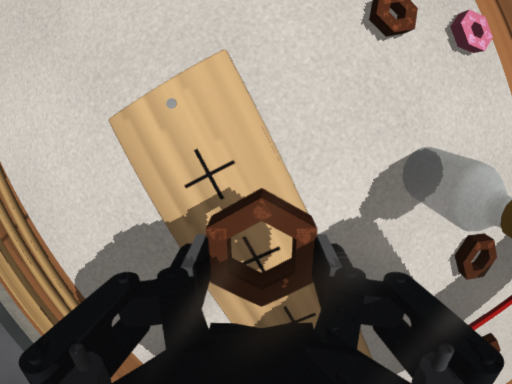

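The wrist view shows the ring level in the fingers and the crosses close to where predicted: d (210,174), c (261,254), b (298,317). I work out the ring's offset in the hand.

```bash
python3 -c "
from h import *
a=load('w1')
for p in [(210,174),(261,254),(298,317)]: print(ray(a,p,12).round(1))
A=ray(a,(262,189),102);B=ray(a,(262,305),102);print('far/near corner',A,B,np.hypot(*(A-B)),(A+B)/2)
L=(ray(a,(207,222),102)+ray(a,(314,283),102))/2;M=(ray(a,(209,279),102)+ray(a,(316,236),102))/2;print(L,M)
print(read_state()['position'])"
```

```text
[605.8 -83.2]
[604.1  -4.7]
[606.5  72.7]
far/near corner [564.85332148 -75.0573035 ] [596.01194398 -17.90282014] 65.09604230646086 [580.43263273 -46.48006182]
[580.53611543 -45.24012731] [582.72619876 -43.67977051]
[580.20358569 -47.23851239 104.34027315]
```

Request:
carry_out(
  motion=[
    [0, 0, 0, -50.5, -1.7, 0, -1],
    [0, 0, 0, -50.5, -1.7, 40, -1],
    [0, 0, 0, -50.5, -1.7, 62, -1],
    [0, 0, 0, -50.5, -1.7, 69, -1],
    [0, 0, 0, -50.5, -1.7, 70, -1],
  ],
)

```text
clock: 3.95
position: [605.4, -6.7, 34.1]
ee_rot: [-0.507, 0.862, -0.0, 0.0]
contact_force: [-0.0, 0.8, -0.1]
gripper_width: 51.9
grasp_force: 62.9
```

```bash
python3 -c "
from h import *
to(606.5,-3.5,33,151)"
```

```text
turn [-0.     0.    -0.001] shift [-3.3  0.5  1.1] now [605.4  -6.7  34.1] phi 151.0 w 51.9 F [-0.   0.8 -0.1] t 3.95
```

Request:
carry_out(
  motion=[
    [0, 0, 0, -3, 0.5, 0.5, -1],
    [0, 0, 0, -3, 0.5, 1, -1],
    [0, 0, 0, -3, 0.5, 1, 0.7],
    [0, 0, 0, -3, 0.5, 1, 0.7],
    [0, 0, 0, -3, 0.5, 1, 0.7],
  ],
)

```text
clock: 4.58
position: [606.3, -3.0, 32.7]
ee_rot: [-0.508, 0.862, -0.0, 0.0]
contact_force: [-0.6, -0.5, 0.2]
gripper_width: 73.0
grasp_force: 0.0
```

Request:
carry_out(
  motion=[
    [0, 0, 0, 0, 0, 0, 0.7],
    [0, 0, 0, 0, 0, -40, 0.7],
    [0, 0, 0, 40, 0, -90, 0.2],
    [0, 0, 0, 80, 0, -90, 0.2],
    [0, 0, 0, 80, 0, -90, 0.2],
  ],
)

```text
clock: 5.2
position: [566.2, -74.7, 123.4]
ee_rot: [-0.506, 0.862, 0.0, 0.0]
contact_force: [-0.6, 0.1, -0.8]
gripper_width: 50.9
grasp_force: 0.0
```

```bash
python3 -c "
from h import *
a=grab('wrist','w2');wring(a,(606,-4),30);to(411.8,-128.8,110,200)"
```

```text
ring 604.5 -3.8 flats 32 AF 59.7 AC 66.1 px (262.0, 285.75)
turn [-0.     0.    -0.857] shift [123.5 108.9  12.9] now [567.  -73.8 123. ] phi 150.9 w 51.1 F [ 0.1  0.1 -0.2] t 5.25
```

View pics/w2.png

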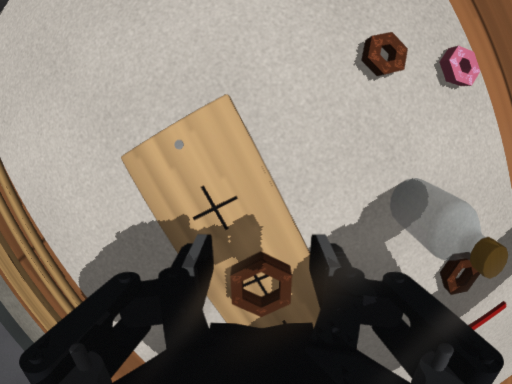

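The 54 ring lies with cross c showing through its hole at (259,281); good. On to the 34.

Request:
carry_out(
  motion=[
    [0, 0, -0.17, 25, 22, 0, 0.2],
    [0, 0, -0.34, 50, 44, 0, 0.2],
    [0, 0, -0.51, 75, 66, 0, 0.2],
    [0, 0, -0.68, 100, 88, 0, 0.2],
    [0, 0, -0.84, 123, 109, 5, 0.2],
  ],
)

```text
clock: 5.88
position: [412.4, -127.4, 117.5]
ee_rot: [0.817, -0.577, 0.0, -0.0]
contact_force: [-1.2, -0.2, -0.8]
gripper_width: 51.4
grasp_force: 0.0
```

Request:
carry_out(
  motion=[
    [0, 0, 0, 0, 0, 0, 0.2],
  ],
)

```text
clock: 6.0
position: [410.7, -127.6, 117.0]
ee_rot: [0.815, -0.58, -0.001, 0.001]
contact_force: [-0.3, 0.3, 0.3]
gripper_width: 51.2
grasp_force: 0.0
```

```bash
python3 -c "
from h import *
a=grab('wrist','w3');wring(a,(412,-129));to(411.8,-128.8,17,199)"
```

```text
ring 414.2 -132.1 flats 20 AF 34.5 AC 38.0 px (259.14910888671875, 191.81532287597656)
turn [ 0.    -0.     0.002] shift [  1.    1.1 100.5] now [ 412.6 -127.5  117.5] phi -160.9 w 51.5 F [ 0.5 -0.2  1.3] t 6.05
```

Request:
carry_out(
  motion=[
    [0, 0, 0, 3.5, 0, 50, 0.2],
    [0, 0, 0, 3.5, 0, 90, 0.2],
    [0, 0, 0, 3.5, 0, 100, 0.2],
    [0, 0, 0, 3.5, 0, 100, -1],
    [0, 0, 0, 3.5, 0, 100, -1],
  ],
)

```text
clock: 6.68
position: [415.2, -130.8, 18.8]
ee_rot: [0.815, -0.58, 0.001, -0.001]
contact_force: [0.4, -0.0, 0.8]
gripper_width: 32.2
grasp_force: 60.2
```

Request:
carry_out(
  motion=[
    [0, 0, 0, 0, 0, 0, -1],
    [0, 0, 0, 0, 0, 0, -1],
    [0, 0, 0, 0, 0, 0, -1],
  ],
)

```text
clock: 7.05
position: [413.9, -131.1, 18.0]
ee_rot: [0.815, -0.58, 0.0, -0.0]
contact_force: [-0.3, 0.6, -0.4]
gripper_width: 32.3
grasp_force: 60.2
```

```bash
python3 -c "
from h import *
to(600,-120,105,185);to(612,140,105,185)"
```

```text
turn [-0.001 -0.     0.247] shift [  50.5 -179.5  -86.8] now [ 413.9 -131.1   18. ] phi -160.9 w 32.3 F [-0.3  0.6 -0.4] t 7.05
turn [-0.001 -0.     0.247] shift [-191.2 -276.1  -86.8] now [ 413.9 -131.1   18. ] phi -160.9 w 32.3 F [-0.3  0.6 -0.4] t 7.05
```

Request:
carry_out(
  motion=[
    [0, 0, 0, 0, 0, -45, -1],
    [0, 0, 0, 0, 0, -87, -1],
    [0, 0, 0.08, 17, -59, -87, -1],
    [0, 0, 0.16, 34, -118, -87, -1],
    [0, 0, 0.25, 50, -177, -87, -1],
  ],
)

```text
clock: 7.68
position: [599.1, -120.3, 105.2]
ee_rot: [0.735, -0.678, 0.0, -0.0]
contact_force: [1.5, 0.1, 0.5]
gripper_width: 32.4
grasp_force: 60.3
```

```bash
python3 -c "
from h import *
to(612,130,105,185)"
```

```text
turn [-0.001 -0.    -0.006] shift [-2.484e+02 -3.310e+01  2.000e-01] now [ 599.1 -120.3  105.2] phi -175.4 w 32.4 F [1.5 0.1 0.5] t 7.67
```

Request:
carry_out(
  motion=[
    [0, 0, 0, -60, -8, 0, -1],
    [0, 0, 0, -120, -16, 0, -1],
    [0, 0, 0, -180, -24, 0, -1],
    [0, 0, 0, -230, -31, 0, -1],
    [0, 0, 0, -230, -31, 0, -1],
  ],
)

```text
clock: 8.3
position: [609.0, 114.9, 104.4]
ee_rot: [0.738, -0.675, 0.0, -0.0]
contact_force: [0.1, -0.4, 0.1]
gripper_width: 32.4
grasp_force: 60.3
```

```bash
python3 -c "
from h import *
a=grab('wrist','w4');to(614.3,157.2,105,185)
for p in [(614.3,157.2),(611.3,77.5)]: print(wproj(a,[*p,12]).round(1))"
```

```text
turn [ 0.001 -0.    -0.   ] shift [-43.5  -9.5  -0.7] now [608.6 113.1 104.3] phi -175.0 w 32.3 F [-0.1 -0.9 -0.5] t 8.35
[250.8 249.2]
[263.2 153.4]
```

View pics/w4.png

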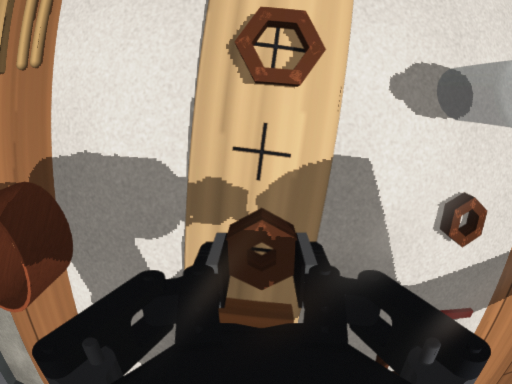

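The view shows cross b at (262,152), cross c through the placed ring at (277,46), and the 34 held level around (262,250).

```bash
python3 -c "
from h import *
a=load('w4')
b=ray(a,(262,152),12);c=ray(a,(277,46),12);print(b,c,b-c)
z=104.3-18+18
print('ring',[((ray(a,p,z)+ray(a,q,z))/2).round(1) for p,q in [((264,208),(261,290)),((228,228),(297,270)),((229,268),(298,229))]])"
```

```text
[612.26281383  76.55318844] [608.46446659  -3.91416879] [ 3.79834724 80.46735723]
ring [array([609.2, 111.6]), array([608.7, 110.5]), array([609.3, 110.2])]
```

Request:
carry_out(
  motion=[
    [0, 0, 0, -44.5, -10, 0, -1],
    [0, 0, 0, -44.5, -10, 45, -1],
    [0, 0, 0, -44.5, -10, 65, -1],
    [0, 0, 0, -44.5, -10, 71, -1],
    [0, 0, 0, -44.5, -10, 72, -1],
  ],
)

```text
clock: 8.98
position: [615.5, 155.8, 32.9]
ee_rot: [0.736, -0.677, 0.0, -0.0]
contact_force: [0.6, -1.0, 0.3]
gripper_width: 32.1
grasp_force: 60.3
```

```bash
python3 -c "
from h import *
to(615,158.5,30.3,185)"
```

```text
turn [-0.    -0.    -0.004] shift [-2.8  0.3  2.6] now [615.5 155.8  32.9] phi -175.2 w 32.1 F [ 0.6 -1.   0.3] t 8.97
```

Then to the 44 at (414,118), which has flats at 2°, so phi 182.

Request:
carry_out(
  motion=[
    [0, 0, 0, -2.5, 0, 1, -1],
    [0, 0, 0, -2.5, 0, 2, -1],
    [0, 0, 0, -2.5, 0, 2, -1],
    [0, 0, 0, -2.5, 0, 2, 0.3],
    [0, 0, 0, -2.5, 0, 2, 0.3],
  ],
)

```text
clock: 9.6
position: [615.0, 159.3, 30.7]
ee_rot: [0.736, -0.677, 0.0, -0.0]
contact_force: [0.0, -0.8, 0.1]
gripper_width: 55.5
grasp_force: 0.0
```

Request:
carry_out(
  motion=[
    [0, 0, 0, 0, 0, 0, 0.3],
    [0, 0, 0, 0, 0, -45, 0.3],
    [0, 0, 0, 20, 0, -85, 0.45],
    [0, 0, 0, 60, 0, -85, 0.45],
    [0, 0, 0, 60, 0, -85, 0.45],
  ],
)

```text
clock: 10.22
position: [619.9, 97.4, 116.2]
ee_rot: [0.735, -0.678, 0.0, -0.0]
contact_force: [0.1, 0.1, -0.5]
gripper_width: 62.1
grasp_force: 0.0
```

```bash
python3 -c "
from h import *
a=grab('wrist','w5');wring(a,(615,157),30);to(414,118,115,182)"
```

```text
ring 614.8 155.6 flats 3 AF 38.8 AC 43.3 px (261.8672790527344, 269.1766357421875)
turn [0.    0.    0.047] shift [-36.4 203.6   0.7] now [619.9  98.4 115.7] phi -175.3 w 62.2 F [ 0.4 -0.3  0.4] t 10.28
```

View pics/w5.png

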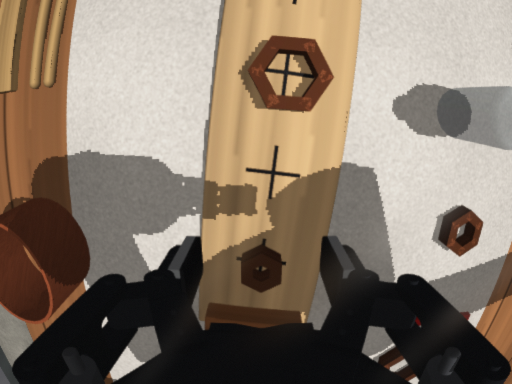

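The 34 sits on cross a: arms at (264,241), (286,264) and (238,258), ring at (262,268). Now the 44.

Request:
carry_out(
  motion=[
    [0, 0, 0, -9, 51, 0, 0.45],
    [0, 0, 0.02, -18, 102, 0, 0.45],
    [0, 0, 0.04, -27, 153, 0, 0.45],
    [0, 0, 0.047, -36, 203, 0, 0.45],
    [0, 0, 0.047, -36, 203, 0, 0.45],
  ],
)

```text
clock: 10.9
position: [411.0, 118.0, 115.3]
ee_rot: [0.721, -0.693, -0.001, 0.001]
contact_force: [-0.0, 0.0, 0.1]
gripper_width: 62.0
grasp_force: 0.0
```

```bash
python3 -c "
from h import *
a=grab('wrist','w6');wring(a,(414,118));to(414,118,18,182)"
```

```text
ring 412.9 117.2 flats 2 AF 44.5 AC 49.6 px (258.6798400878906, 197.8511505126953)
turn [-0.    -0.     0.005] shift [ 0.9 -0.4 97.8] now [413.5 118.9 115.8] phi -177.7 w 61.7 F [0.8 0.2 0.7] t 10.95
```

Request:
carry_out(
  motion=[
    [0, 0, 0, 1, 0, 50, 0.45],
    [0, 0, 0, 1, 0, 88, 0.45],
    [0, 0, 0, 1, 0, 98, 0.45],
    [0, 0, 0, 1, 0, 98, -1],
    [0, 0, 0, 1, 0, 98, -1],
  ],
)

```text
clock: 11.58
position: [415.9, 118.0, 18.7]
ee_rot: [0.72, -0.694, 0.0, -0.001]
contact_force: [1.5, -0.4, -0.4]
gripper_width: 42.3
grasp_force: 60.7
```

Request:
carry_out(
  motion=[
    [0, 0, 0, 0, 0, 0, -1],
    [0, 0, 0, 0, 0, 0, -1],
    [0, 0, 0, 0, 0, -45, -1],
    [0, 0, 0, 0, 0, -87, -1],
  ],
)

```text
clock: 12.08
position: [414.6, 117.1, 105.8]
ee_rot: [0.72, -0.694, 0.0, 0.0]
contact_force: [0.6, 0.3, -0.7]
gripper_width: 42.4
grasp_force: 61.1
```

```bash
python3 -c "
from h import *
to(612,77,105,182)"
```

```text
turn [ 0.    -0.     0.002] shift [  47.4 -195.8    0.8] now [414.6 117.1 105.8] phi -177.9 w 42.4 F [ 0.6  0.3 -0.7] t 12.07
```

Request:
carry_out(
  motion=[
    [0, 0, 0, 6, -50, 0, -1],
    [0, 0, 0, 20, -100, 0, -1],
    [0, 0, 0, 34, -150, 0, -1],
    [0, 0, 0, 47, -196, 0, -1],
    [0, 0, 0, 47, -196, 0, -1],
  ],
)

```text
clock: 12.7
position: [614.8, 76.6, 104.1]
ee_rot: [0.719, -0.695, 0.0, -0.001]
contact_force: [-0.6, 0.1, -1.0]
gripper_width: 42.7
grasp_force: 61.1
```

```bash
python3 -c "
from h import *
a=grab('wrist','w7');to(612,77,30.5,182)"
```

```text
turn [0.001 0.    0.   ] shift [-0.2  0.7 73.4] now [612.7  76.9 103.9] phi -178.0 w 42.3 F [-1.2  0.3 -0.5] t 12.75
```

View pics/w7.png

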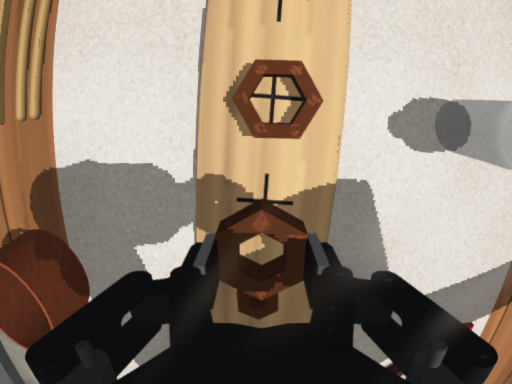

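The view shows cross b at (266,202) and the 44 held level, with far and near corners at (262,203) and (261,296).

```bash
python3 -c "
from h import *
a=load('w7')
print(ray(a,(266,202),12),ray(a,(274,98),12))
z=104
print([((ray(a,p,z)+ray(a,q,z))/2).round(1) for p,q in [((262,203),(261,296)),((217,226),(306,270)),((217,270),(307,228))]])"
```

```text
[611.51785051  77.00438554] [608.66369921  -2.52470639]
[array([615.2,  74. ]), array([614.6,  71.8]), array([615.7,  72.3])]
```

Request:
carry_out(
  motion=[
    [0, 0, 0, -3, 1.5, 45, -1],
    [0, 0, 0, -3, 1.5, 66, -1],
    [0, 0, 0, -3, 1.5, 72, -1],
    [0, 0, 0, -3, 1.5, 73, -1],
    [0, 0, 0, -3, 1.5, 73, -1],
  ],
)

```text
clock: 13.38
position: [611.2, 80.9, 32.9]
ee_rot: [0.72, -0.694, 0.001, -0.001]
contact_force: [-0.1, 0.2, 1.7]
gripper_width: 42.2
grasp_force: 61.1
```

Request:
carry_out(
  motion=[
    [0, 0, 0, 0, 0, 0.3, -1],
    [0, 0, 0, 0, 0, 0.3, 0.5],
    [0, 0, 0, 0, 0, 0.3, 0.5],
    [0, 0, 0, 0, 0, 0.3, 0.5],
    [0, 0, 0, 0, 0, -45, 0.5],
  ],
)

```text
clock: 14.0
position: [608.1, 79.6, 73.3]
ee_rot: [0.72, -0.694, -0.002, 0.004]
contact_force: [1.1, 0.4, 0.7]
gripper_width: 63.9
grasp_force: 0.0
```

Request:
carry_out(
  motion=[
    [0, 0, 0, 0, 0, -55, 1],
    [0, 0, 0, -60, 0, -60, 1],
    [0, 0, 0, -120, 0, -60, 1],
    [0, 0, 0, -120, 0, -60, 1],
  ],
)

```text
clock: 14.5
position: [606.1, 204.3, 136.8]
ee_rot: [0.722, -0.692, 0.0, -0.001]
contact_force: [0.6, -1.3, -1.0]
gripper_width: 85.2
grasp_force: 0.0
```

```bash
python3 -c "
from h import *
to(422.2,306,120,192);a=grab('wrist','w8');
for p in [(612,77),(615,157)]: wring(a,p,30)"
```

```text
turn [-0.001  0.001 -0.168] shift [-109.3  179.5   16.6] now [606.1 204.3 136.8] phi -177.6 w 85.2 F [ 0.6 -1.3 -1. ] t 14.5
ring 610.9 82.8 flats 2 AF 44.7 AC 49.8 px (262.28704833984375, 46.0)
ring 614.9 159.3 flats 4 AF 34.4 AC 38.2 px (253.27789306640625, 140.64974975585938)
```

Request:
carry_out(
  motion=[
    [0, 0, -0.04, -27, 45, 5, 1],
    [0, 0, -0.08, -54, 90, 10, 1],
    [0, 0, -0.12, -82, 135, 15, 1],
    [0, 0, -0.168, -109, 179, 15, 1],
    [0, 0, -0.168, -109, 179, 15, 1],
  ],
)

```text
clock: 15.18
position: [421.3, 302.7, 121.8]
ee_rot: [0.777, -0.63, -0.0, 0.0]
contact_force: [0.3, 0.3, 0.6]
gripper_width: 85.5
grasp_force: 0.0
```

```bash
python3 -c "
from h import *
a=grab('wrist','w9');wring(a,(422,306));to(422,306,18,192)"
```

```text
ring 421.9 306.5 flats 12 AF 64.3 AC 71.9 px (259.818359375, 200.25906372070312)
turn [-0.    -0.    -0.003] shift [ -3.6  -0.  103.9] now [422.7 302.5 121.9] phi -168.2 w 85.5 F [ 0.8 -1.  -0.5] t 15.22
```

View pics/w9.png

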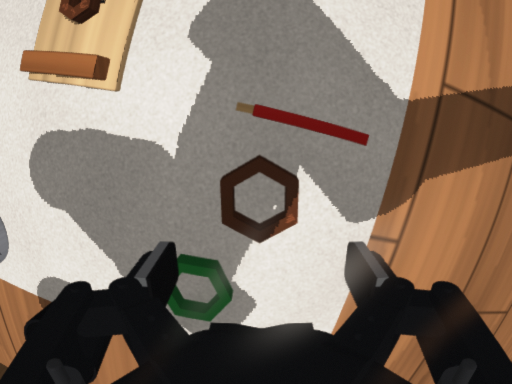

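The 64 (260,198) lies in line with the fingers. The green ring (200,288) is about 110 mm off, clear of the finger path.

Request:
carry_out(
  motion=[
    [0, 0, 0, -3.5, 0, 50, 1],
    [0, 0, 0, -3.5, 0, 92, 1],
    [0, 0, 0, -3.5, 0, 102, 1],
    [0, 0, 0, -3.5, 0, 102, -1],
    [0, 0, 0, -3.5, 0, 102, -1],
  ],
)

```text
clock: 15.85
position: [424.1, 306.9, 21.6]
ee_rot: [0.776, -0.631, 0.0, -0.002]
contact_force: [0.1, -0.4, -0.5]
gripper_width: 61.5
grasp_force: 65.0
```

Request:
carry_out(
  motion=[
    [0, 0, 0, 0, 0, 0, -1],
    [0, 0, 0, 0, 0, 0, -1],
    [0, 0, 0, 0, 0, 0, -1],
  ],
)

```text
clock: 16.23
position: [423.6, 306.9, 21.1]
ee_rot: [0.776, -0.631, 0.0, -0.001]
contact_force: [0.5, -0.6, 7.1]
gripper_width: 61.6
grasp_force: 65.8
```

```bash
python3 -c "
from h import *
to(605,230,135,182);to(605,-60,110,182)"
```

```text
turn [-0.002  0.002  0.171] shift [ 112.2 -162.2 -113.6] now [423.6 306.9  21.1] phi -168.2 w 61.6 F [ 0.5 -0.6  7.1] t 16.23
turn [-0.002  0.002  0.171] shift [ 396.1 -102.9  -89.2] now [423.6 306.9  21.1] phi -168.2 w 61.6 F [ 0.5 -0.6  7.1] t 16.23
```

Request:
carry_out(
  motion=[
    [0, 0, 0, 0, 0, -50, -1],
    [0, 0, 0, 0, 0, -95, -1],
    [0, 0, 0.06, 37, -45, -105, -1],
    [0, 0, 0.12, 74, -90, -105, -1],
    [0, 0, 0.171, 110, -135, -105, -1],
  ],
)

```text
clock: 16.85
position: [578.5, 225.3, 125.3]
ee_rot: [0.719, -0.695, -0.0, -0.001]
contact_force: [0.6, -0.3, -0.7]
gripper_width: 61.6
grasp_force: 65.5
```

```bash
python3 -c "
from h import *
to(607,-65,110,182)"
```

```text
turn [-0.001  0.001 -0.002] shift [291.1 -19.   15. ] now [578.5 225.3 125.3] phi -178.1 w 61.6 F [ 0.6 -0.3 -0.7] t 16.85
```

Request:
carry_out(
  motion=[
    [0, 0, 0, 58, -5, 0, -1],
    [0, 0, 0, 116, -10, 0, -1],
    [0, 0, 0, 174, -15, 5, -1],
    [0, 0, 0, 232, -19, 10, -1],
    [0, 0, 0, 290, -19, 15, -1],
  ],
)

```text
clock: 17.48
position: [606.1, -64.9, 109.6]
ee_rot: [0.719, -0.695, 0.0, -0.0]
contact_force: [0.4, 0.0, -0.2]
gripper_width: 61.7
grasp_force: 65.5
```

Request:
carry_out(
  motion=[
    [0, 0, 0, 0, 0, 0, -1],
  ],
)

```text
clock: 17.6
position: [605.1, -67.1, 108.9]
ee_rot: [0.717, -0.697, -0.001, 0.001]
contact_force: [-0.5, 0.6, -1.1]
gripper_width: 61.5
grasp_force: 65.5
```

```bash
python3 -c "
from h import *
a=grab('wrist','w10');to(605,-83,33.2,182);print(wproj(a,[605,-83,12]))"
```

```text
turn [ 0.001  0.    -0.005] shift [17.7  0.9 76. ] now [605.5 -65.3 109.2] phi -178.3 w 61.3 F [-0.7  0.8 -0.4] t 17.65
[261.97168172 179.98585803]
```

View pics/w10.png

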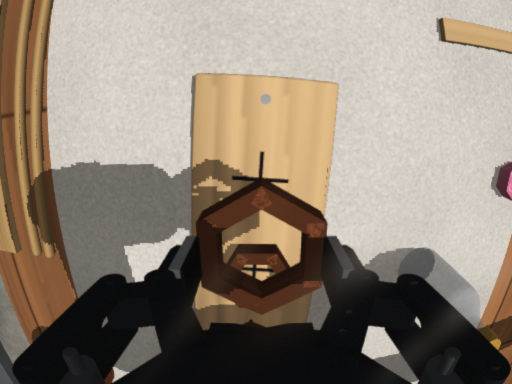

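The view shows cross d at (261,180), as predicted, and the 64 held level with corners at (262,180) and (261,313).

```bash
python3 -c "
from h import *
a=load('w10');z=106
print(ray(a,(261,180),12),[((ray(a,p,z)+ray(a,q,z))/2).round(1) for p,q in [((262,180),(261,313)),((197,216),(325,280)),((199,280),(326,217))]])"
```

```text
[605.75570352 -82.96783689] [array([605.3, -67.7]), array([604. , -69.7]), array([606.3, -69.4])]
```

Request:
carry_out(
  motion=[
    [0, 0, 0, 15.5, 0, 45, -1],
    [0, 0, 0, 15.5, 0, 66, -1],
    [0, 0, 0, 15.5, 0, 73, -1],
    [0, 0, 0, 15.5, 0, 75, -1],
    [0, 0, 0, 15.5, 0, 75, -1],
  ],
)

```text
clock: 18.27
position: [607.4, -78.1, 35.7]
ee_rot: [0.719, -0.695, 0.001, -0.001]
contact_force: [0.5, -0.2, -0.6]
gripper_width: 61.6
grasp_force: 65.5
```

```bash
python3 -c "
from h import *
to(605,-82,33.2,182)"
```

```text
turn [-0.002  0.     0.   ] shift [3.8 2.5 2.5] now [607.4 -78.1  35.7] phi -178.0 w 61.6 F [ 0.5 -0.2 -0.6] t 18.27
```

Lower, open, then rise and back well off for a top view.

Request:
carry_out(
  motion=[
    [0, 0, 0, 3, 1, 1, -1],
    [0, 0, 0, 3, 1, 2, -1],
    [0, 0, 0, 3, 1, 2, 1],
    [0, 0, 0, 3, 1, 2, 1],
    [0, 0, 0, 3, 1, 2, 1],
  ],
)

```text
clock: 18.9
position: [605.7, -81.8, 32.6]
ee_rot: [0.719, -0.695, 0.0, -0.0]
contact_force: [0.3, 0.3, 0.3]
gripper_width: 85.1
grasp_force: 0.0
```

Request:
carry_out(
  motion=[
    [0, 0, 0, 0, 0, 0, 1],
    [0, 0, 0, 0, 0, -45, 1],
    [0, 0, 0, 20, 0, -100, 1],
    [0, 0, 0, 80, 0, -130, 1],
    [0, 0, 0, 140, 0, -150, 1],
  ],
)

```text
clock: 19.52
position: [610.9, -217.5, 183.3]
ee_rot: [0.72, -0.694, 0.001, -0.001]
contact_force: [1.2, -0.1, -0.1]
gripper_width: 85.6
grasp_force: 0.0
```

Request:
carry_out(
  motion=[
    [0, 0, 0, 60, 20, 0, 1],
    [0, 0, 0, 110, 50, 0, 1],
    [0, 0, 0, 160, 90, 0, 1],
    [0, 0, 0, 200, 130, 0, 1],
    [0, 0, 0, 200, 130, 0, 1],
  ],
)

```text
clock: 20.15
position: [484.0, -423.7, 180.7]
ee_rot: [0.717, -0.697, -0.0, 0.0]
contact_force: [0.7, 0.7, -0.5]
gripper_width: 85.7
grasp_force: 0.0
```

```bash
python3 -c "
from m import *
a=grab('top','top1');c=a['color'][105:225,150:340];cv2.imwrite('pics/t1.png',cv2.resize(c,(800,505),interpolation=cv2.INTER_CUBIC))
print(read_state()['position'])"
```

```text
[ 485.53451693 -422.50911779  180.83331645]
```

View pics/t1.png

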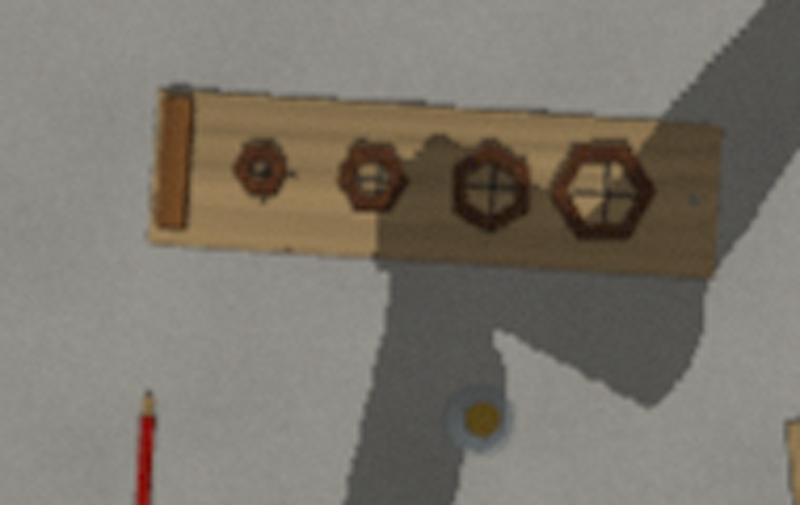

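The top crop shows all four rings on their crosses, to within about 4 mm: 34 at (261,169), 44 at (372,177), 54 at (491,187) and 64 at (603,191). The bottle is standing at (482,418) and the arm is clear, so I hand in.

```bash
python3 -c "
from bench import *
print(job_done())"
```

```text
the job is handed in; nothing more can be done
None
```

The four walnut rings lie flat on their crosses in order from the stop block (34, 44, 54, 64 mm), each within about 4 mm in the last top view; the bottle is standing, and the job is handed in with no verdict returned.

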